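# Swing the bench magnifier over the steel block and switch on its light

## Robot

A 7-joint arm with a two-finger parallel gripper is mounted at the origin on the work surface; the furniture and walls round the work are solid. World frame = base frame: x ahead of the robot, y to its left, z up, the work surface at z = 0. Lengths are in mm, angles in rad, forces in N, time in s.
With the tool pointing down it reaches from about 400 to 850 mm from the base axis. Payload 4.5 kg.
Tool frame: the origin (TCP) lies at the very end of the fingers, on their centre line; the grasp point (between the pads) lies 19 mm behind it; z points along the fingers, y is the line along which they close (so a half turn about z gives the same grasp; the last joint's range is limited). The gripper opens to 88 mm and grips with 3 to 60 N. Pads are 18 mm wide; open, the fingers measure 123 mm over their backs; the gripper's body (75 mm by 187 mm) begins 45 mm behind the grasp point.
Start: joints at [-1.314, 0.689, -0.195, 1.565, 0.157, 0.902, -0.215], TCP at [138.079, 609.58, 238.743] pointing down, gripper open.
Joint ranges: [-3.01, 3.01], [-0.46, 2.08], [-1.47, 1.51], [0.13, 2.56], [-1, 4.14], [0.04, 2.09], [-2.66, 2.66]. Speed limits (rad/s): [2.57, 2.57, 3.14, 3.14, 3.14, 3.14, 3.14].

## Interface

Orientations are given as a unit quaternion [x, y, z, w].
In Python, from cell import telemetry, optics, env gives the robot as it stands.
- The arm moves only by the shell command python3 -m jog 'ROWS' [FORCE]. ROWS is text: rows parted by semicolons, each of 7 numbers parted by spaces: the gripper command: -1 is fully open, 1 is shut, values between are in proportion, then the shift along the tool's x, y, z in m, then the turn, a rotation vector about the tool's x, y, z in rad. A call has 1 to 5 rows; each row is the pose to reach, as a shift and turn from the pose commanded when the call began, along the tool's axes at that moment; what a row does not reach only later rows make up. A row lasts 1/10 s, in which the tool goes at most 50 mm and 8.59 degrees, less where a joint would pass 70% of its speed; a pose out of reach is approached as far as the arm can. A call with a gripper value outside its range is refused whole. The fingers move at their own pace and stop on an object; FORCE is the grip in N (left out, the last holds). Time passes only in rows, so rows that repeat a pose let the fingers close. It gives the time, the measured TCP pose, the force, the opening and the grip force at its end, in the units of the state.
- telemetry.sense(): the state, without advancing time (a new reading comes with each control period).
- optics.grab_frame(name): name is "scene" or "side" or "wrist"; returns a dict with "color" (480x640x3 uint8, red, green, blue), "range_z" (480x640 float32, mm along the optical axis (not along the pixel's ray), 0 where there is no reading), "mtx" (3x3 intrinsics, pixels), "world_from_camera" (4x4, takes a point from camera to world coordinates); the wrist camera has in their place "tool_from_camera" (4x4, takes a point from camera to tool coordinates, whose origin is the TCP and whose axes are the flange's). Camera axes: x right, y up, looking along -z (the intrinsics and any distortion apply to the point x, -y, -z); pixel columns grow to the right and rows downward; lengths in mm; the calibration is good to about 2 mm. A picture is of the moment at which its call begins: read the wrist's pose just before it.
- env.close_job(): hands the job in; it is judged then, once.
The state is a dict: "time_s": time; "qpos": joint angles; "qd": joint speeds; "effort": joint torques, N m; "tool_pos": TCP position; "tcp_rot": TCP orientation; "wrist_force": force on the tool from outside, world axes, zero at the start; "ft_torque": the same for the moment, N m; "grip_width": finger opening in mm; "finger_force": force on a finger pad.
Only numpy, scipy, OpenCV 4.12 (cv2) and the standard library are available. Lean on these libraries where they do the work, as an engineer would, in place of code of your own. Each camera call takes 0.05 s, during which the arm holds its last target. There are 200 camera calls.

## Task

Push the arm of the bench magnifier round with a fingertip until the lens stands centred over the bright steel bench block, and let it come to rest there. Then, and not before, press the green button on top of the magnifier's post fully down to switch on its light, and let it come up again with the lens still over the block. Do not move the blocks, packet, box and pot that lie about.

Things in the scene. Friction and masses are not known exactly. Their poses are not given: they have to be found in the camera images.
- lens_arm (a joint): angle (rad) of the magnifier's level swinging arm about the upright post; 0 when the arm points along the stand's own -x, growing counter-clockwise seen from above; stops at -1.5 and 1.5. It stays where it is left (pushing needs about 1 to 2 N at bar_point).
- stand: the magnifier's fixed stand: round dark foot 107 mm across and 20 mm high, post 24 mm across; origin on the swivel axis at the worktop. The hub of the arm, 38 mm across, turns on top of the post at 90 to 112 mm height.
- bar_point (a point): a point on the centre line of the aluminium arm, 110 mm from the swivel axis, 100 mm above the worktop. The bar is 12 mm wide and 12 mm high (94 to 106 mm above the worktop) and is bare from 20 to 140 mm from the axis; below it there is free space down to the things on the worktop (at most 26 mm high).
- lens_center (a point): centre of the round lens at the arm's end, 190 mm from the swivel axis, 100 mm above the worktop; its black rim is 92 mm across and 16 mm high. The line from the swivel axis to here is the arm's direction. A short tail with a ball sticks out 56 mm beyond the axis on the other side.
- lamp_button_top (a point): centre of the top face of the green push button, 22 mm across, on the swivel axis on top of the post, 134 mm above the worktop when up; it stands 10 mm proud of a black housing 38 mm across; it points up, does not turn with the arm, and is pressed straight down.
- lamp_button (a joint): how far the button is pressed (m): 0 up, 0.006 fully down; spring, it begins to move at 1.5 N and is fully down at 5 N; it comes up by itself.
- steel_block: the bright steel bench block to be looked at, 64 x 64 x 19 mm, loose; origin at the centre of its underside. It lies on the worktop about 190 mm from the swivel axis, under the lens's path, in one of four places (not the thin white card that lies flat on the worktop).
- charcoal: black charcoal soldering block, 45 x 70 x 26 mm, loose, also under the lens's path; origin at the centre of its underside. Leave alone.
- emery_pack: blue packet, 50 x 70 x 24 mm, loose, also under the lens's path; origin at the centre of its underside. Leave alone.
- match_box: small cream box, 36 x 52 x 18 mm, loose, also under the lens's path; origin at the centre of its underside. Leave alone.
- cream_pot: white pot with a lid, 48 mm across, 50 mm high, loose, left of the work; origin at the centre of its underside. Leave alone.
Not all that is in view belongs to the job. What is shaped like the steel_block but yellow is not meant.

How it is judged (in metres and radians):
On the way, in this order (a step that is already met when the one before it is completed fails the run):
1. the lens has come to rest centred over the steel block, the button still up (horizontal distance between lens_center and steel_block below 0.016 m and velocity of joint lens_arm between -0.05 and 0.05 rad/s and value of joint lamp_button below 0.002 m), for 0.3 s.
2. the button is pressed down with the lens over the steel block (value of joint lamp_button above 0.0045 m and horizontal distance between lens_center and steel_block below 0.016 m), for 0.05 s.
At the end, for the whole second after the job is handed in: The lens centre is within 16 mm (horizontally) of the steel block's centre and the arm is still, the button has been pressed at least 4.5 mm while the lens was there and is up again, and none of the loose things has moved more than 12 mm (horizontal distance between lens_center and steel_block below 0.016 m and velocity of joint lens_arm between -0.05 and 0.05 rad/s and value of joint lamp_button below 0.0015 m and distance of each of steel_block, charcoal, emery_pack, match_box, cream_pot from where it was at the start of the episode below 0.012 m); the robot touches nothing.
It fails at once if the button is pressed while the lens is not over the steel block (value of joint lamp_button above 0.003 m and horizontal distance between lens_center and steel_block above 0.02 m).
It fails at once if the steel block is pushed away or lifted (distance of steel_block from where it was at the start of the episode above 0.012 m).
It fails at once if another loose thing is pushed away or lifted (distance of any of charcoal, emery_pack, match_box, cream_pot from where it was at the start of the episode above 0.012 m).
It also fails if it takes over 54 s, if anything falls off the work surface, if the arm or the gripper's body presses on something with over 40 N, if the wrist force passes 120 N, or if a joint passes its speed limit or range.

## Working session

There is one attempt and no reset: what is moved stays moved. The work goes in short steps, Python scripts to look and compute and a shell command to move; the robot and the scene stay as the last step left them, time stands still between calls to the robot, and variables do not carry over. Pictures are saved under pics/ and viewed, at most 10 in all, crops included, and the job is handed in when it is done.

```bash
mkdir -p pics; ls; cat > h.py <<'E'
import numpy as np,cv2
from cell import telemetry,optics,env
def grab(n,save=None):
    f=optics.grab_frame(n)
    if save: cv2.imwrite(f'pics/{save}.png',cv2.cvtColor(f['color'],cv2.COLOR_RGB2BGR))
    return f
def pts(f):
    d=f['range_z'];K=f['mtx'];v,u=np.mgrid[:480,:640]
    P=np.stack([(u-K[0,2])/K[0,0]*d,-(v-K[1,2])/K[1,1]*d,-d,np.ones_like(d)],-1)
    return P@f['world_from_camera'].T
def ray(f,u,v,z):
    K=f['mtx'];T=f['world_from_camera'];r=T[:3,:3]@np.array([(u-K[0,2])/K[0,0],-(v-K[1,2])/K[1,1],-1]);o=T[:3,3]
    return o+r*(z-o[2])/r[2]
E
python3 - <<'E'
from h import *
s=telemetry.sense();print(s)
for n in('scene','side'):
    f=grab(n,n+'0');np.savez(n+'0.npz',**f);print(f['world_from_camera'].round(2),f['mtx'])
E
```

```text
pics
{'time_s': 0.0, 'qpos': array([-1.31424768,  0.68998944, -0.19451519,  1.566346  ,  0.15731149,
        0.90247503, -0.21507672]), 'qd': array([-3.46304366e-04,  1.01044966e-03, -1.54129409e-03,  2.59022271e-04,
       -9.16961699e-04, -8.34930499e-05,  4.17589141e-04]), 'effort': array([ 2.88865158e-04, -5.27578461e+01, -1.26686029e+00, -1.53434408e+01,
       -5.26822940e-02,  6.69602567e-03,  1.78013343e-04]), 'tool_pos': array([137.9800854 , 608.93488287, 237.90612654]), 'tcp_rot': array([ 1.11086534e-01,  9.93810319e-01, -9.11844364e-04, -3.30782582e-05]), 'wrist_force': array([ 0.62320868,  0.18883832, -0.64008517]), 'ft_torque': array([0.02200813, 0.00139666, 0.00259293]), 'finger_force': 0.0, 'grip_width': 88.1967578153851}
[[ 6.6000e-01  4.8000e-01 -5.7000e-01 -8.4000e+01]
 [-7.5000e-01  4.1000e-01 -5.3000e-01 -6.4732e+02]
 [-2.0000e-02  7.8000e-01  6.3000e-01  8.1294e+02]
 [ 0.0000e+00  0.0000e+00  0.0000e+00  1.0000e+00]] [[567.53405065   0.         320.55861399]
 [  0.         567.53405065 232.17436824]
 [  0.           0.           1.        ]]
[[ 1.0000e+00  2.0000e-02 -6.0000e-02  5.2838e+02]
 [-6.0000e-02  4.1000e-01 -9.1000e-01 -8.8155e+02]
 [ 0.0000e+00  9.1000e-01  4.1000e-01  4.8466e+02]
 [ 0.0000e+00  0.0000e+00  0.0000e+00  1.0000e+00]] [[506.23575583   0.         314.01074321]
 [  0.         506.23575583 241.56535301]
 [  0.           0.           1.        ]]
```

View pics/scene0.png

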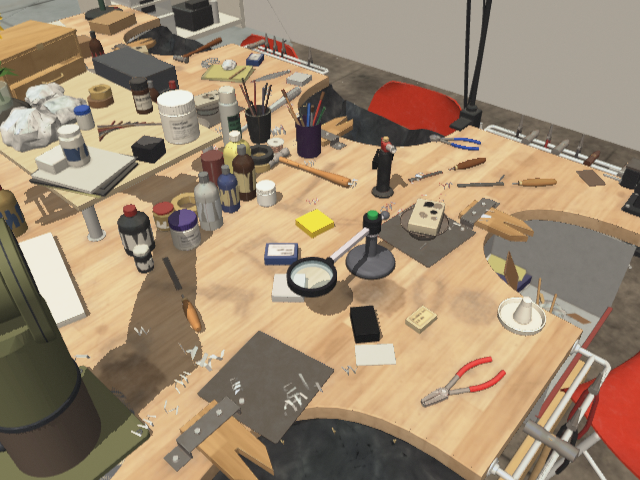

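View pics/side0.png

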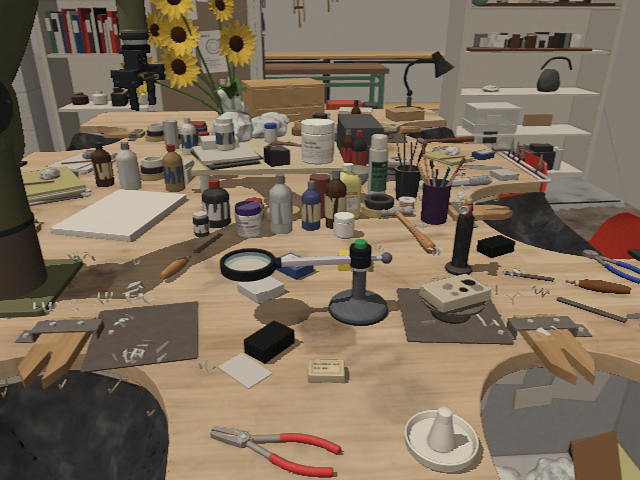

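The scene shows the lens at (312,277), the green button at (372,215), the bright block at (290,288) partly under the lens, the blue packet at (282,254), the charcoal at (365,323) and the matchbox at (421,319). In the side view the block is at (262,289), the lens at (253,264) and the button at (360,245).

```bash
python3 - <<'E'
from h import *
import math
res={}
for n in('scene','side'):
    f=dict(np.load(n+'0.npz'));P=pts(f);c=f['color'];hsv=cv2.cvtColor(c,cv2.COLOR_RGB2HSV)
    # green button
    g=cv2.inRange(hsv,(50,120,50),(80,255,255));u0,v0={'scene':(372,215),'side':(360,245)}[n]
    w=np.zeros_like(g);w[v0-14:v0+14,u0-14:u0+14]=1;g=g*w
    top=(g>0)&(abs(P[...,2]-134)<4)
    print(n,'button med',np.median(P[top],0)[:3].round(1),top.sum())
    v,u=np.nonzero(top);print(' ray',ray(f,u.mean(),v.mean(),134).round(1));B=np.median(P[top],0)[:2]
    d=np.hypot(P[...,0]-B[0],P[...,1]-B[1]);z=P[...,2];ok=f['range_z']>0
    # bar: 
    m=ok&(z>100)&(z<112)&(d>30)&(d<138);q=P[m][:,:2]
    l=cv2.fitLine(q.astype(np.float32),cv2.DIST_HUBER,0,.01,.01).ravel();print(' bar',m.sum(),l.round(3))
    # rim dark: pixels at height ~108
    m=ok&(z>96)&(z<114)&(d>140)&(d<245)&(hsv[...,2]<80);q=P[m&(abs(z-108)<3)][:,:2]
    (x,y),r=cv2.minEnclosingCircle(q.astype(np.float32));print(' rim',m.sum(),round(x,1),round(y,1),round(r,1),'ang',math.atan2(y-B[1],x-B[0]),math.hypot(y-B[1],x-B[0]))
    # low objects
    m=(ok&(z>12)&(z<32)&(d>120)&(d<260)).astype(np.uint8)
    k,L,st,_=cv2.connectedComponentsWithStats(m)
    for i in range(1,k):
        if st[i,4]<80: continue
        s=(L==i);q=P[s];zt=np.percentile(q[:,2],90);q=q[q[:,2]>zt-3]
        r=cv2.minAreaRect(q[:,:2].astype(np.float32));print('  obj',st[i],c[s].mean(0).round(),'z',zt.round(1),np.round(r[0],1),np.round(r[1],1),round(r[2],1))
E
```

```text
scene button med [ 651.4 -113.8  132.5] 56
 ray [ 649.7 -115.6  134. ]
 bar 323 [ 9.99000e-01  3.50000e-02  5.88571e+02 -1.17686e+02]
 rim 627 463.8 -120.6 47.8 ang -3.1055750796047117 187.70211909859754
  obj [295 209  39  26 541] [230. 216.  70.] z 20.0 [668.2  60.9] [65.9 65.5] 78.9
  obj [401 209  12  17  94] [125. 111.  97.] z 31.6 [801.3 -98.8] [65.6 20.3] 22.8
  obj [437 215  12  19  98] [108.  96.  84.] z 31.7 [ 831.7 -180. ] [70.9 17. ] 20.6
  obj [264 243  34  19 602] [155. 154. 161.] z 23.1 [540.6  41.5] [53.3 69.2] 41.6
  obj [271 274  33  26 426] [217. 210. 198.] z 19.6 [474.5 -39.1] [65.7 54.4] 40.3
  obj [350 306  30  34 809] [37. 36. 35.] z 26.4 [ 497.2 -219.4] [73.8 44.8] 48.3
  obj [406 306  31  23 360] [219. 198. 147.] z 16.0 [ 580.8 -290.1] [36.2 52.5] 85.7
side button med [ 653.8 -121.1  133.7] 62
 ray [ 653.4 -121.7  134. ]
 bar 492 [ 9.99000e-01  3.70000e-02  5.92593e+02 -1.21675e+02]
 rim 751 466.4 -122.4 48.1 ang -3.1346177233269614 187.41443752263964
  obj [450 257  11  13  86] [37. 34. 32.] z 29.1 [870.7  15.6] [ 5.  19.2] 37.8
  obj [282 266  32   9 165] [50. 56. 77.] z 22.6 [554.8   7.9] [38.6 20.1] 8.5
  obj [238 276  47  23 590] [169. 161. 151.] z 20.0 [481.  -44.3] [65.1 63.7] 39.5
  obj [ 244  320   51   38 1121] [25. 24. 21.] z 26.9 [ 500.6 -221. ] [72.7 46.3] 47.4
  obj [309 360  36  18 612] [178. 160. 125.] z 16.6 [ 583.3 -292. ] [37.2 51.6] 85.0
```

```bash
python3 - <<'E'
from h import *
for n in('scene','side'):
    f=dict(np.load(n+'0.npz'));P=pts(f);ok=f['range_z']>0
    for y in range(-300,600,100):
        print(n,y,[int(np.percentile(q,99.5)) if len(q:=P[ok&(P[...,0]>x)&(P[...,0]<x+100)&(P[...,1]>y)&(P[...,1]<y+100)][:,2])>5 else None for x in range(100,900,100)])
E
python3 -m jog '1 -.046 -.028 -.01 0 0 0;1 -.092 -.055 -.02 0 0 0;1 -.134 -.08 -.02 0 0 0;1 -.173 -.104 -.02 0 0 0;1 -.173 -.104 -.02 0 0 0'
```

```text
scene -300 [19, 17, 14, 27, 26, 15, 4, 20]
scene -200 [24, 22, 6, 108, 108, 133, 100, 59]
scene -100 [16, 22, 4, 108, 107, 123, 35, 150]
scene 0 [11, 22, 22, 3, 25, 21, 17, 152]
scene 100 [13, 3, 10, 3, 2, 49, 9, 25]
scene 200 [18, 3, 112, 105, 140, 142, 2, 167]
scene 300 [19, 114, 140, 122, 116, 140, 114, 177]
scene 400 [19, 139, 223, 155, 221, 222, 178, 176]
scene 500 [103, 161, 224, 145, 135, 219, 48, 15]
side -300 [18, 17, 15, 27, 27, 16, 5, 21]
side -200 [25, 21, 5, 109, 108, 134, 106, 60]
side -100 [15, 22, 4, 108, 20, 19, 5, 153]
side 0 [12, 22, 22, 1, 24, 21, 2, 153]
side 100 [13, 2, 10, 2, 2, 51, 10, 25]
side 200 [17, 2, 113, 100, 140, 143, 2, 170]
side 300 [18, 114, 139, 125, 117, 140, 118, 177]
side 400 [18, 139, 224, 155, 221, 221, 178, 177]
side 500 [509, 140, 224, 163, 133, 220, 48, 13]
time_s: 0.6
tool_pos: [290.7, 463.2, 258.3]
tcp_rot: [0.117, 0.993, -0.003, 0.002]
wrist_force: [-0.5, -0.3, 0.5]
grip_width: 50.0
finger_force: 0.0
```

```bash
python3 -m jog '1 -.043 -.026 -.01 0 0 0;1 -.086 -.052 -.01 0 0 0;1 -.129 -.078 -.01 0 0 0;1 -.173 -.104 -.01 0 0 0;1 -.19 -.15 -.01 0 0 0'
python3 -m jog '1 -.020 -.045 0 0 0 0;1 -.04 -.09 0 0 0 0;1 -.06 -.135 0 0 0 0;1 -.08 -.18 0 0 0 0;1 -.10 -.225 0 0 0 0'
python3 -m jog '1 -.020 -.045 0 0 0 0;1 -.04 -.09 0 0 0 0;1 -.06 -.135 0 0 0 0;1 -.08 -.18 0 0 0 0;1 -.08 -.18 0 0 0 0'
```

```text
time_s: 1.1
tool_pos: [439.6, 282.7, 268.5]
tcp_rot: [0.112, 0.994, 0.001, 0.001]
wrist_force: [-0.5, -0.4, -0.6]
grip_width: 10.0
finger_force: 0.0
time_s: 1.6
tool_pos: [483.6, 39.9, 268.6]
tcp_rot: [0.111, 0.994, 0.0, -0.0]
wrist_force: [0.4, -0.9, -0.2]
grip_width: 0.3
finger_force: 0.0
time_s: 2.1
tool_pos: [521.7, -160.7, 268.0]
tcp_rot: [0.117, 0.993, -0.002, 0.0]
wrist_force: [-0.5, -0.2, -0.5]
grip_width: 0.4
finger_force: 0.0
```

```bash
cat >> h.py <<'E'
from scipy.spatial.transform import Rotation as R
def wrist(save=None):
    s=telemetry.sense();f=grab('wrist',save)
    T=np.eye(4);T[:3,:3]=R.from_quat(s['tcp_rot']).as_matrix();T[:3,3]=s['tool_pos']
    f['world_from_camera']=T@f['tool_from_camera'];return f,s
E
python3 - <<'E'
from h import *
f,s=wrist('w0');np.savez('w0.npz',**f);print(s['tool_pos'],f['tool_from_camera'].round(2))
E
```

```text
[ 521.7251006  -160.66263388  268.01729694] [[   0.      0.95    0.31   81.94]
 [   1.     -0.      0.      0.51]
 [   0.      0.31   -0.95 -145.98]
 [   0.      0.      0.      1.  ]]
```

View pics/w0.png

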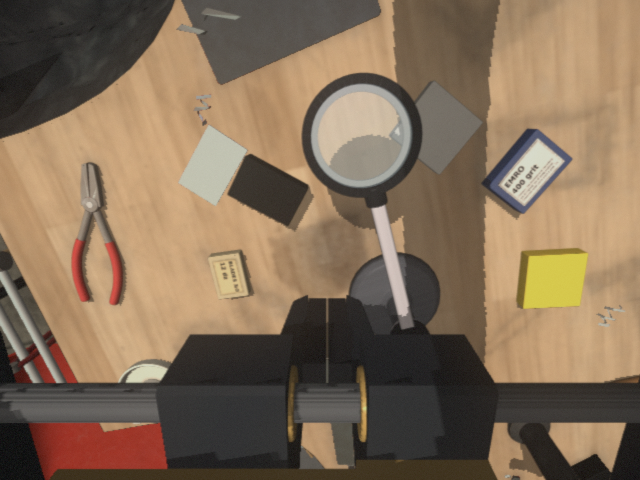

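The wrist view shows the lens at (362,133), the block at (435,127) just right of it, and the bar from (377,205) to (405,325). The finger side (-y) is free for the descent.

```bash
python3 -m jog '1 -.010 -.007 .04 0 0 0;1 -.02 -.014 .08 0 0 0;1 -.02 -.014 .12 0 0 0;1 -.02 -.014 .16 0 0 0;1 -.02 -.014 .182 0 0 0'
python3 -m jog '1 0 0 0 0 0 0;1 0 0.005 0 0 0 0;1 0 0.01 0 0 0 0'
```

```text
time_s: 2.65
tool_pos: [536.8, -167.1, 83.7]
tcp_rot: [0.11, 0.994, 0.001, -0.002]
wrist_force: [0.4, 0.1, 0.6]
grip_width: 0.3
finger_force: 0.0
time_s: 2.95
tool_pos: [541.8, -159.1, 88.2]
tcp_rot: [0.111, 0.994, 0.0, 0.001]
wrist_force: [0.5, -0.5, 0.0]
grip_width: 0.4
finger_force: 0.0
```

```bash
python3 -m jog '1 0 .006 0 0 0 0;1 0 .012 0 0 0 0;1 0 .018 0 0 0 0;1 0 .024 0 0 0 0;1 0 .028 0 0 0 0'
python3 -m jog '1 0 .004 0 0 0 0;1 0 .008 0 0 0 0;1 0 .012 0 0 0 0;1 0 .015 0 0 0 0;1 0 .018 0 0 0 0'
python3 - <<'E'
from h import *
f,s=wrist('w1');np.savez('w1.npz',**f);print(s['tool_pos'],s['wrist_force'])
f=grab('side','s1');np.savez('s1.npz',**f)
E
```

```text
time_s: 3.45
tool_pos: [546.4, -132.6, 86.8]
tcp_rot: [0.111, 0.994, -0.0, -0.0]
wrist_force: [-1.1, -1.6, 0.0]
grip_width: 0.0
finger_force: 0.6
time_s: 3.95
tool_pos: [550.5, -115.1, 86.6]
tcp_rot: [0.111, 0.994, 0.0, -0.0]
wrist_force: [-0.6, -1.8, -0.7]
grip_width: 0.3
finger_force: 0.6
[ 550.54145453 -115.07691708   86.58124013] [-0.63807797 -1.7796269  -0.71181601]
```

View pics/s1.png

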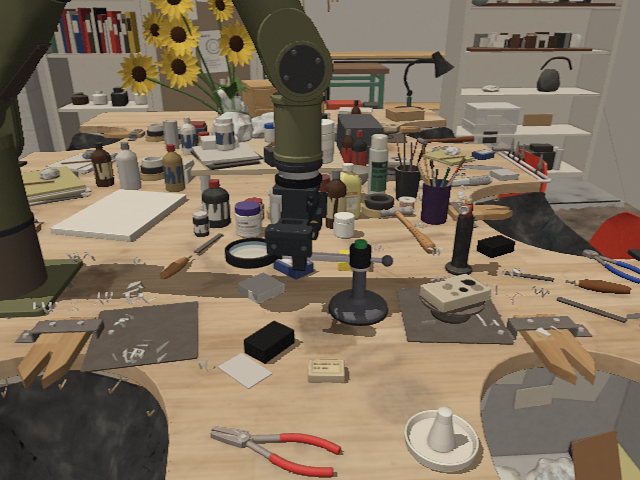

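View pics/w1.png

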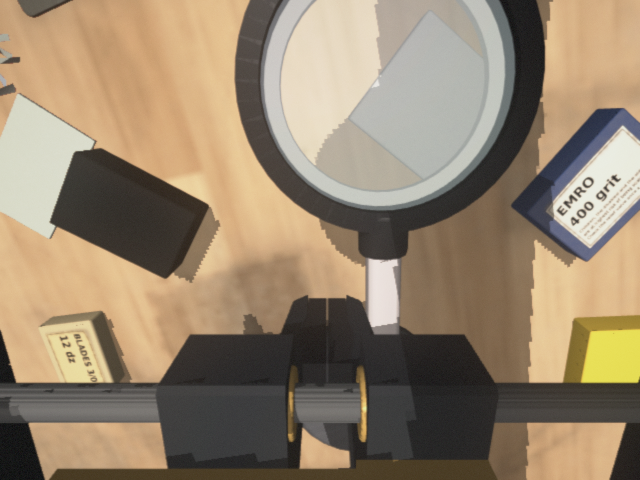

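The wrist view shows the lens rim centred near (390,75), with the block under the glass about 35 px to its right (corners near (430,11), (348,115) and (422,179)). The side view shows the lens at (250,252) with the block at (261,288). The loose things have not moved.

```bash
cat > m.py <<'E'
from h import *
def lens(f,c0):
    P=pts(f);ok=f['range_z']>0;v=cv2.cvtColor(f['color'],cv2.COLOR_RGB2HSV)[...,2]
    m=ok&(abs(P[...,2]-108)<4)&(v<90)&(np.hypot(P[...,0]-c0[0],P[...,1]-c0[1])<58)
    q=P[m][:,:2];q=q
    # keep outer boundary fit: algebraic circle on rim annulus (ring symmetric inner/outer)
    c=np.array(c0,float)
    A=np.c_[2*q,np.ones(len(q))];b=(q**2).sum(1);x=np.linalg.lstsq(A,b,rcond=None)[0]
    (ex,ey),r=cv2.minEnclosingCircle(q.astype(np.float32))
    return len(q),x[:2].round(1),np.sqrt(x[2]+x[:2]@x[:2]).round(1),np.round((ex,ey,r),1)
E
python3 - <<'E'
from m import *
f=dict(np.load('w0.npz'));print('w0 lens',lens(f,(465,-122)))
for n,p in dict(t=(435,82),r=(481,125),b=(440,173)).items(): print(n,ray(f,*p,19).round(1))
f=dict(np.load('w1.npz'));print('w1 lens',lens(f,(475,-65)))
for n,p in dict(t=(430,11),l=(348,115),b=(422,179)).items(): print(n,ray(f,*p,19).round(1))
f=dict(np.load('s1.npz'));print('s1 lens',lens(f,(470,-80)))
f=dict(np.load('side0.npz'));print('s0 lens',lens(f,(465,-122)))
E
```

```text
w0 lens (3522, array([ 463.9, -120. ]), np.float64(42.8), array([ 467.8, -118.7,   50.5]))
t [435.2 -35.9  19. ]
r [484.1   1.8  19. ]
b [521.  -43.7  19. ]
w1 lens (15423, array([468.7, -76.9]), np.float64(41.6), array([473.8, -76.5,  49. ]))
t [434.  -36.9  19. ]
l [472.1 -85.5  19. ]
b [513.9 -52.6  19. ]
s1 lens (340, array([468.7, -79.4]), np.float64(42.6), array([468.7, -78.3,  47. ]))
s0 lens (528, array([ 466.2, -124.1]), np.float64(43.0), array([ 469. , -121.3,   50.3]))
```

```bash
python3 -m jog '1 0 .004 0 0 0 0;1 0 .008 0 0 0 0;1 0 .012 0 0 0 0;1 0 .015 0 0 0 0;1 0 .015 0 0 0 0'
python3 - <<'E'
from m import *
f,s=wrist('w2');np.savez('w2.npz',**f);print(s['tool_pos'],s['wrist_force']);print('w lens',lens(f,(474,-52)))
f=grab('side','s2');print('s lens',lens(f,(474,-53)))
E
```

```text
time_s: 4.55
tool_pos: [554.4, -99.7, 86.7]
tcp_rot: [0.111, 0.994, 0.0, 0.0]
wrist_force: [-0.4, 0.3, 0.3]
grip_width: 0.1
finger_force: 0.1
[554.38693709 -99.66886491  86.74379078] [-0.42394458  0.2909246   0.29534608]
w lens (16553, array([476.9, -46.4]), np.float64(42.1), array([481.5, -46.2,  50. ]))
s lens (302, array([477.3, -49.5]), np.float64(42.8), array([476.7, -47.9,  48.9]))
```

View pics/w2.png

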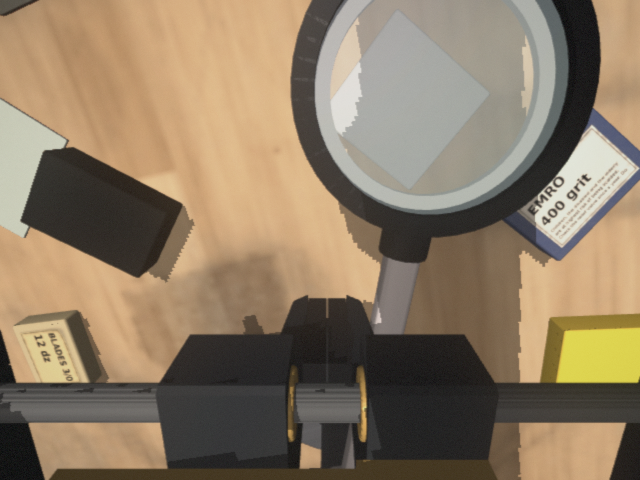

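The glass centre is at about (440,85). The whole block shows through it with corners (399,10), (489,95), (409,188), and parallax pulls it toward lower left.

```bash
python3 - <<'E'
from m import *
f=dict(np.load('w2.npz'))
for p in ((399,10),(489,95),(409,188)): print(ray(f,*p,19).round(1))
E
```

```text
[434.1 -36.2  19. ]
[482.4   2.8  19. ]
[521.1 -44.9  19. ]
```

```bash
python3 -m jog '1 0 .001 0 0 0 0;1 0 .002 0 0 0 0;1 0 .003 0 0 0 0;1 0 .004 0 0 0 0;1 0 .004 0 0 0 0'
python3 - <<'E'
from m import *
f,s=wrist();print(s['tool_pos'],s['wrist_force']);print('w lens',lens(f,(477,-43)))
f=grab('side');print('s lens',lens(f,(477,-45)))
E
```

```text
time_s: 5.15
tool_pos: [555.1, -96.8, 86.8]
tcp_rot: [0.111, 0.994, 0.0, 0.0]
wrist_force: [0.3, -0.6, -0.2]
grip_width: 0.7
finger_force: 0.5
[555.05479972 -96.76544316  86.76572715] [ 0.34595278 -0.57352299 -0.19215288]
w lens (16735, array([478.9, -41.1]), np.float64(42.1), array([483.3, -41.1,  49.8]))
s lens (295, array([479.2, -44. ]), np.float64(42.8), array([479.5, -41.7,  48.5]))
```

```bash
python3 -m jog '1 0 -.01 0 0 0 0;1 0 -.025 0 0 0 0;1 0 -.03 -.04 0 0 0;1 0 -.03 -.085 0 0 0;1 0 -.03 -.13 0 0 0'
python3 -m jog '1 -.02 .005 -.03 0 0 0;1 -.06 .015 -.05 0 0 0;1 -.1 .025 -.05 0 0 0;1 -.146 .041 -.05 0 0 0;1 -.146 .041 -.05 0 0 0'
python3 - <<'E'
from m import *
f,s=wrist('w3');np.savez('w3.npz',**f);print(s['tool_pos'])
hsv=cv2.cvtColor(f['color'],cv2.COLOR_RGB2HSV);g=cv2.inRange(hsv,(50,120,40),(80,255,255))
k,L,st,c=cv2.connectedComponentsWithStats(g);i=1+st[1:,4].argmax();print(st[i],c[i],ray(f,*c[i],134).round(1))
P=pts(f);print(np.median(P[L==i],0).round(1))
fs=grab('side');print('s lens',lens(fs,(477,-43)))
E
```

```text
time_s: 5.75
tool_pos: [546.9, -127.9, 217.7]
tcp_rot: [0.112, 0.994, -0.0, -0.001]
wrist_force: [0.9, -0.4, -0.3]
grip_width: 0.3
finger_force: 0.0
time_s: 6.25
tool_pos: [704.1, -117.8, 265.0]
tcp_rot: [0.111, 0.994, 0.001, 0.002]
wrist_force: [-0.0, 0.0, -0.1]
grip_width: 0.6
finger_force: 0.0
[ 704.06540528 -117.77266123  264.98740786]
[302 147  30  30 654] [316.48318043 161.40978593] [ 652.  -112.7  134. ]
[ 652.1 -112.7  133.8    1. ]
s lens (434, array([480.4, -44.6]), np.float64(43.2), array([484.3, -42.6,  51.1]))
```

View pics/w3.png

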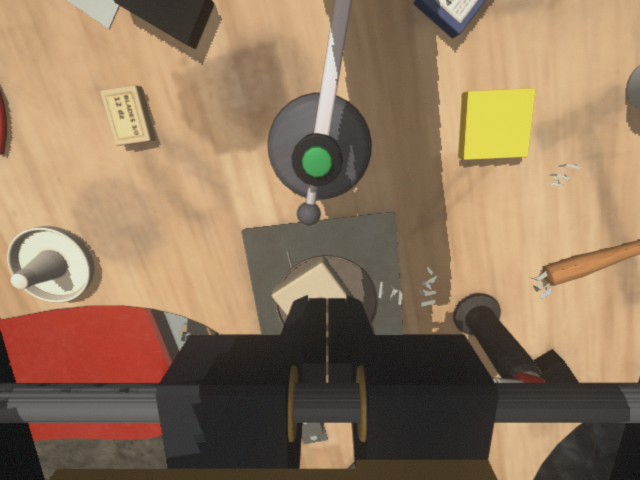

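The wrist view shows the green button at (316,161), with the arm leading up toward the lens. Next I hover over the button.

```bash
python3 -m jog '1 .025 -.005 0 0 0 0;1 .046 -.010 .03 0 0 0;1 .046 -.010 .07 0 0 0;1 .046 -.010 .11 0 0 0;1 .046 -.010 .11 0 0 0'
python3 -m jog '1 0 0 0 0 0 0;1 0 0 0 0 0 0'
python3 - <<'E'
from m import *
print(telemetry.sense()['tool_pos'])
a=grab('side','s4')['color'];b=grab('scene','c4')['color']
c=np.hstack([cv2.resize(a[190:300,290:430],(400,314),interpolation=2),cv2.resize(b[150:260,300:440],(400,314),interpolation=2)])
cv2.imwrite('pics/cmp.png',c[...,::-1])
E
```

```text
time_s: 6.85
tool_pos: [646.4, -119.1, 152.0]
tcp_rot: [0.112, 0.994, -0.001, -0.006]
wrist_force: [-1.0, 0.2, -0.4]
grip_width: 0.8
finger_force: 0.0
time_s: 7.05
tool_pos: [653.8, -118.5, 159.3]
tcp_rot: [0.111, 0.994, -0.0, 0.002]
wrist_force: [0.5, -0.2, 1.0]
grip_width: 0.5
finger_force: 0.0
[ 653.7622648  -118.54381237  159.28934477]
```

View pics/cmp.png

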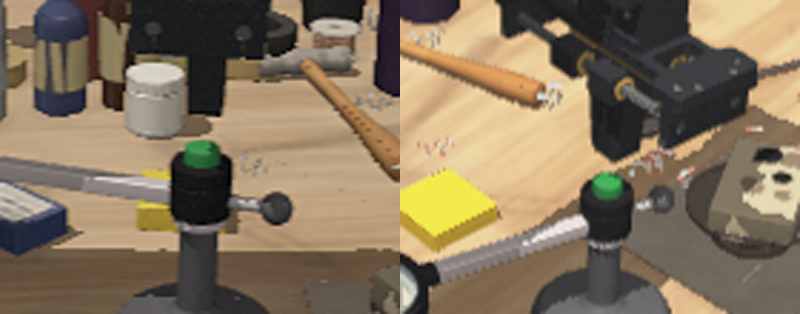

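The fingertip hangs over the button in both crops (finger at column 207 against button at 203 on the left; finger at 612 against button at 607 on the right).

```bash
python3 -m jog '1 0 .001 .005 0 0 0;1 0 .001 .01 0 0 0;1 0 .001 .015 0 0 0;1 0 .001 .018 0 0 0;1 0 .001 .018 0 0 0'
python3 -m jog '1 0 0 0.002 0 0 0;1 0 0 .003 0 0 0;1 0 0 .004 0 0 0;1 0 0 .004 0 0 0'
python3 - <<'E'
from m import *
fs=grab('side');print('s lens',lens(fs,(477,-43)))
E
```

```text
time_s: 7.65
tool_pos: [652.3, -116.8, 137.9]
tcp_rot: [0.111, 0.994, 0.0, -0.001]
wrist_force: [-0.6, 0.1, -0.1]
grip_width: 0.0
finger_force: 0.0
time_s: 8.05
tool_pos: [652.8, -116.9, 134.7]
tcp_rot: [0.111, 0.994, 0.0, 0.0]
wrist_force: [0.0, -0.4, -0.4]
grip_width: 0.6
finger_force: 0.0
s lens (435, array([480.4, -44.3]), np.float64(43.0), array([484.6, -42.1,  51.1]))
```

```bash
python3 -m jog '1 0 0 0.002 0 0 0;1 0 0 .004 0 0 0;1 0 0 .006 0 0 0;1 0 0 .006 0 0 0;1 0 0 .006 0 0 0'
```

```text
time_s: 8.6
tool_pos: [653.0, -116.9, 129.0]
tcp_rot: [0.111, 0.994, 0.0, 0.0]
wrist_force: [-1.6, 0.3, 4.6]
grip_width: 0.5
finger_force: 2.3
```

```bash
python3 -m jog '1 0 0 0.001 0 0 0;1 0 0 .002 0 0 0;1 0 0 .003 0 0 0;1 0 0 .003 0 0 0'
```

```text
time_s: 9.0
tool_pos: [653.1, -117.0, 128.3]
tcp_rot: [0.111, 0.994, -0.0, 0.001]
wrist_force: [-5.4, 1.1, 19.2]
grip_width: 0.3
finger_force: 9.4
```

```bash
python3 -m jog '1 0 0 -.005 0 0 0;1 0 0 -.015 0 0 0;1 0 0 -.04 0 0 0;1 0 0 -.08 0 0 0;1 0 0 -.12 0 0 0'
python3 -m jog '1 0 0 0 0 0 0;1 0 0 0 0 0 0;1 0 0 0 0 0 0'
python3 - <<'E'
from m import *
fs=grab('side','s5');print('s lens',lens(fs,(477,-43)))
P=pts(fs);hsv=cv2.cvtColor(fs['color'],cv2.COLOR_RGB2HSV);g=cv2.inRange(hsv,(50,120,50),(80,255,255))>0
m=g&(np.hypot(P[...,0]-653,P[...,1]+119)<20);print('button top z',np.percentile(P[m][:,2],[50,90]))
z=P[...,2];m=(fs['range_z']>0)&(z>16)&(z<23)&(np.hypot(P[...,0]-481,P[...,1]+44)<50)
print('block',cv2.minAreaRect(P[m][:,:2].astype(np.float32)))
E
```

```text
time_s: 9.5
tool_pos: [652.0, -116.8, 246.1]
tcp_rot: [0.111, 0.994, 0.0, -0.001]
wrist_force: [0.4, 0.1, -0.2]
grip_width: 0.4
finger_force: 0.0
time_s: 9.8
tool_pos: [651.7, -116.9, 244.2]
tcp_rot: [0.111, 0.994, -0.0, -0.002]
wrist_force: [-0.8, 0.1, -0.2]
grip_width: 0.2
finger_force: 0.0
s lens (434, array([480.3, -44.4]), np.float64(43.1), array([484.1, -42.2,  50.7]))
button top z [131.33385144 134.55296014]
block ((480.1044616699219, -43.40636444091797), (65.46497344970703, 67.26762390136719), 39.0716438293457)
```

View pics/s5.png

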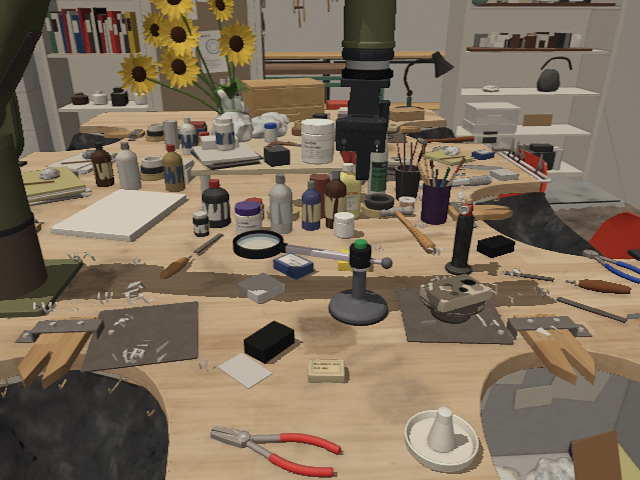

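The lens at (260,244) stands over the block, the button at (360,244) is up again, the robot is clear, and the loose things are where they were.

```bash
python3 -c "
from cell import env
print(env.close_job())"
```

```text
the job is handed in; nothing more can be done
None
```

I pushed the lens to within about 1 mm of the steel block's centre by the side camera and let it rest. I then pressed the button to its stop (19 N) and it came up again, and handed the job in at about 10 s with nothing else moved; the verdict was not shown.

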